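Level the warming plate and load the ordered candle tins

ROBOT

A 7-joint arm with a two-finger parallel gripper is mounted at the origin on the work surface. World frame = base frame: x ahead of the robot, y to its left, z up, the work surface at z = 0. Lengths are in m, angles in rad, forces in N, time in s.
With the tool pointing down it reaches from about 0.35 to 0.9 m from the base axis. Payload 7.2 kg.
Tool frame: the origin (TCP) lies midway between the tips of the shut fingers; the grasp point (between the pads) lies robot.grasp_offset behind it (robot.grasp_offset is the distance from the TCP to the grasp point, in m); z points along the fingers, y is the line along which they close (so a half turn about z gives the same grasp; the last joint's range is limited). The gripper opens to 88 mm and grips with 3 to 60 N. Pads are 20 mm wide; open, the fingers measure 115 mm over their backs; the gripper's body (75 mm by 178 mm) begins 61 mm behind the grasp point.
Start: joints at [-1.406, 0.411, -0.013, 1.596, 0.006, 1.134, -0.082], TCP at [0.144, 0.608, 0.223] pointing down, gripper open.
Joint ranges: [-2.95, 2.95], [-0.29, 1.99], [-1.47, 1.44], [0.14, 2.54], [-1.03, 4.17], [0.13, 1.85], [-2.86, 2.86]. Speed limits (rad/s): [2.39, 2.39, 3.01, 3.01, 3.14, 3.14, 3.14].

INTERFACE

Orientations are given as a 3x3 rotation matrix whose columns are the frame's x, y, z axes.
In Python, from cell import robot gives the robot as it stands.
- The arm moves only by the shell command python3 -m pendant 'ROWS' [FORCE]. ROWS is text: rows parted by semicolons, each of 5 numbers parted by spaces: the gripper's target within -1 to 1 (fully open at 1, half-way at 0, shut at -1), then the shift along the tool's x, y, z in m, then the turn about the tool's z in degrees. In form: gripper tx ty tz turn; .... A call has 1 to 10 rows; each row shifts and turns the commanded pose from where the row before left it, along the tool's axes as they then stand; what a row does not reach is not made up. A row lasts 1/8 s, in which the tool goes at most 62.5 mm and 10.7 degrees, less where a joint would pass 70% of its speed; a pose out of reach is approached as far as the arm can. A call with a gripper value outside its range is refused whole. The fingers move at their own pace and stop on an object; FORCE is the grip in N (left out, the last holds). Time passes only in rows, so rows that do not move let the fingers close. It gives the time, the measured TCP pose, the force, the opening and the grip force at its end, in the units of the state.
- robot.observe(): the state, without advancing time (a new reading comes with each control period).
- robot.get_image(name): name is "scene" or "top" or "wrist"; returns a dict with "color" (400x640x3 uint8, red, green, blue), "z_map" (400x640 float32, m along the optical axis (not along the pixel's ray), 0 where there is no reading), "vertical_fov" (degrees; the focal length in pixels is half the picture's height over the tangent of half this angle, whatever the lens; pixels are square), "cx", "cy" (the principal point, pixels), "world_from_camera" (4x4, takes a point from camera to world coordinates); the wrist camera has in their place "T_tool_cam" (4x4, takes a point from camera to tool coordinates, whose origin is the TCP and whose axes are the flange's). Camera axes: x right, y down, z forward; pixel columns grow to the right and rows downward; lengths in m; the calibration is good to about 2 mm. A picture is of the moment at which its call begins: read the wrist's pose just before it.
- robot.close_job(): hands the job in; it is judged then, once.
The state is a dict: "time": time; "joints": joint angles; "qd": joint speeds; "effort": joint torques, N m; "position": TCP position; "eef_rot": TCP orientation; "wrist_force": force on the tool from outside, world axes, zero at the start; "ft_torque": the same for the moment, N m; "grip_width": finger opening in m; "grip_force": force on a finger pad.
Only numpy, scipy, OpenCV 4.12 (cv2) and the standard library are available. Lean on these libraries where they do the work, as an engineer would, in place of code of your own. Each camera call takes 0.05 s, during which the arm holds its last target. There are 200 camera calls.

TASK

First level the warming plate with its orange foot knob, while it is still empty. Then take all the tins of the kind shown by the sample candle on the yellow pad (green or silver) out of the crate and stand them upright on the plate, leaving the other kind in the crate, and only when they are all there throw the lever fully over to switch the plate on. The plate must still be level at the end; leave the two samples where they are.

Things in the scene. Friction and masses are not known exactly. Their poses are not given: they have to be found in the camera images.
- plate (a joint): tilt of the warming plate (rad) about the hinge along its right-hand edge (-y end, the lever's end): 0 is level; negative means that the left-hand end (+y, the knob's end) hangs low, as it does at the start. It only moves with the orange foot knob, 0.03 rad per rad of knob, and stays where it is left under the load of the tins.
- plate_top (a point): centre of the upper face of the warming plate, an aluminium tray 200 mm (own x) by 280 mm (own y) with a dark lip standing 16 mm above the face all round; own x away from the robot, own y to the left towards the knob, own z out of the face. Its face is 70 mm above the table when level. The plate belongs to a fixed grey stand (220 by 500 mm, 12 mm thick) that is put down in a new place and yaw at every start.
- vial_mid (a point): centre of the spirit level (a yellow vial 100 mm long along the plate's far edge with a white bubble, 16 mm long). Bubble between the two black marks (24 mm apart) = level; the bubble runs towards the high end (the right-hand end at the start), 2.5 mm per 0.01 rad.
- foot_knob (a joint): turn of the orange foot knob (rad), growing clockwise seen from above; clockwise raises the knob's end of the plate. The plate is level at 0; stops at -5.4 and 3.0. Starts at -4.9 to -3.3. It holds where it is left (friction 0.1 N m).
- foot_knob_grip (a point): point on the foot knob's vertical axis half-way up the knob: a round orange ribbed knob, 40 mm across and 30 mm high, on a post beyond the plate's left-hand end; its axis is 65 mm from the plate's edge. The point is 100 mm above the table.
- lever (a joint): angle of the switch lever (rad): near 0 = off, leaning towards the robot; 1.0 = fully over, leaning away from the robot = on. Stays where it is left; takes about 1 N at its tip.
- lever_tip (a point): centre of the red ball (26 mm across) on the end of the switch lever; the lever swings about an axis along the stand's own y, 85 mm below the ball along the lever and 34 mm above the table, on a grey block at the right-hand end of the stand. Off, the ball is 41 mm nearer the robot than the pivot and 109 mm above the table; on, 41 mm beyond it.
- crate: open plywood crate, fixed, 216 mm (own x) by 306 mm (own y), 45 mm high, walls and floor 8 mm thick; origin in the middle of its underside, x away from the robot, y to the left. Holds three or four green and three or four silver tins, mixed, standing upright.
- order_pad: bright yellow square pad, 100 mm, 8 mm thick, beyond the plate; origin in the middle of its underside. The finished sample candle standing on it shows which kind of tin is wanted.
- spare_pad: dark wooden square pad, 100 mm, 8 mm thick; the sample that is not wanted today stands here.
- green_sample_mid (a point): centre of the green finished sample candle (tin 46 mm across, 85 mm high, filled with pale wax), on one of the two pads; not to be handled.
- silver_sample_mid (a point): centre of the silver finished sample candle (same size, bare steel), on the other pad; not to be handled.
- green1_mid (a point): centre (half-way up, on the axis) of a green-painted tin with a star of cardboard strips inside: 46 mm across, 85 mm high, 0.10 to 0.19 kg, heavy at the bottom, own z up along its axis. Starts upright in the crate; may be absent.
- green2_mid (a point): centre (half-way up, on the axis) of a green-painted tin with a star of cardboard strips inside: 46 mm across, 85 mm high, 0.10 to 0.19 kg, heavy at the bottom, own z up along its axis. Starts upright in the crate; may be absent.
- green3_mid (a point): centre (half-way up, on the axis) of a green-painted tin with a star of cardboard strips inside: 46 mm across, 85 mm high, 0.10 to 0.19 kg, heavy at the bottom, own z up along its axis. Starts upright in the crate; may be absent.
- green4_mid (a point): centre (half-way up, on the axis) of a green-painted tin with a star of cardboard strips inside: 46 mm across, 85 mm high, 0.10 to 0.19 kg, heavy at the bottom, own z up along its axis. Starts upright in the crate; may be absent.
- silver1_mid (a point): centre (half-way up, on the axis) of a bare silver steel tin with a star of cardboard strips inside: 46 mm across, 85 mm high, 0.10 to 0.19 kg, heavy at the bottom, own z up along its axis. Starts upright in the crate; may be absent.
- silver2_mid (a point): centre (half-way up, on the axis) of a bare silver steel tin with a star of cardboard strips inside: 46 mm across, 85 mm high, 0.10 to 0.19 kg, heavy at the bottom, own z up along its axis. Starts upright in the crate; may be absent.
- silver3_mid (a point): centre (half-way up, on the axis) of a bare silver steel tin with a star of cardboard strips inside: 46 mm across, 85 mm high, 0.10 to 0.19 kg, heavy at the bottom, own z up along its axis. Starts upright in the crate; may be absent.
- silver4_mid (a point): centre (half-way up, on the axis) of a bare silver steel tin with a star of cardboard strips inside: 46 mm across, 85 mm high, 0.10 to 0.19 kg, heavy at the bottom, own z up along its axis. Starts upright in the crate; may be absent.
There are look-alikes about, which are no part of the job. What is shaped like the part that bears green1_mid but blue is not meant.

How it is judged:
On the way, in this order (a step that is already met when the one before it is completed fails the run):
1. the plate is level (bubble between the marks) while no tin is on it (value of joint plate between -0.02 and 0.02 rad and horizontal distance between each of silver1_mid, green1_mid, silver2_mid, green2_mid, silver3_mid, green3_mid, silver4_mid, green4_mid and plate_top above 0.19 m), for 0.4 s.
2. every tin of the ordered kind stands on the level plate, the others are in the crate, the lever is still off (value of joint plate between -0.02 and 0.02 rad and ((horizontal distance between green_sample_mid and order_pad below 0.06 m and (x of green1_mid in the frame of plate_top between -0.09 and 0.09 m and y of green1_mid in the frame of plate_top between -0.13 and 0.13 m and z of green1_mid in the frame of plate_top between 0.034 and 0.052 m and angle between green1_mid's own z axis and vertical below 0.12 rad) and (x of green2_mid in the frame of plate_top between -0.09 and 0.09 m and y of green2_mid in the frame of plate_top between -0.13 and 0.13 m and z of green2_mid in the frame of plate_top between 0.034 and 0.052 m and angle between green2_mid's own z axis and vertical below 0.12 rad) and (x of green3_mid in the frame of plate_top between -0.09 and 0.09 m and y of green3_mid in the frame of plate_top between -0.13 and 0.13 m and z of green3_mid in the frame of plate_top between 0.034 and 0.052 m and angle between green3_mid's own z axis and vertical below 0.12 rad) and (x of green4_mid in the frame of plate_top between -0.09 and 0.09 m and y of green4_mid in the frame of plate_top between -0.13 and 0.13 m and z of green4_mid in the frame of plate_top between 0.034 and 0.052 m and angle between green4_mid's own z axis and vertical below 0.12 rad) and (x of silver1_mid in the frame of crate between -0.105 and 0.105 m and y of silver1_mid in the frame of crate between -0.15 and 0.15 m and z of silver1_mid in the frame of crate below 0.07 m) and (x of silver2_mid in the frame of crate between -0.105 and 0.105 m and y of silver2_mid in the frame of crate between -0.15 and 0.15 m and z of silver2_mid in the frame of crate below 0.07 m) and (x of silver3_mid in the frame of crate between -0.105 and 0.105 m and y of silver3_mid in the frame of crate between -0.15 and 0.15 m and z of silver3_mid in the frame of crate below 0.07 m) and (x of silver4_mid in the frame of crate between -0.105 and 0.105 m and y of silver4_mid in the frame of crate between -0.15 and 0.15 m and z of silver4_mid in the frame of crate below 0.07 m)) or (horizontal distance between silver_sample_mid and order_pad below 0.06 m and (x of silver1_mid in the frame of plate_top between -0.09 and 0.09 m and y of silver1_mid in the frame of plate_top between -0.13 and 0.13 m and z of silver1_mid in the frame of plate_top between 0.034 and 0.052 m and angle between silver1_mid's own z axis and vertical below 0.12 rad) and (x of silver2_mid in the frame of plate_top between -0.09 and 0.09 m and y of silver2_mid in the frame of plate_top between -0.13 and 0.13 m and z of silver2_mid in the frame of plate_top between 0.034 and 0.052 m and angle between silver2_mid's own z axis and vertical below 0.12 rad) and (x of silver3_mid in the frame of plate_top between -0.09 and 0.09 m and y of silver3_mid in the frame of plate_top between -0.13 and 0.13 m and z of silver3_mid in the frame of plate_top between 0.034 and 0.052 m and angle between silver3_mid's own z axis and vertical below 0.12 rad) and (x of silver4_mid in the frame of plate_top between -0.09 and 0.09 m and y of silver4_mid in the frame of plate_top between -0.13 and 0.13 m and z of silver4_mid in the frame of plate_top between 0.034 and 0.052 m and angle between silver4_mid's own z axis and vertical below 0.12 rad) and (x of green1_mid in the frame of crate between -0.105 and 0.105 m and y of green1_mid in the frame of crate between -0.15 and 0.15 m and z of green1_mid in the frame of crate below 0.07 m) and (x of green2_mid in the frame of crate between -0.105 and 0.105 m and y of green2_mid in the frame of crate between -0.15 and 0.15 m and z of green2_mid in the frame of crate below 0.07 m) and (x of green3_mid in the frame of crate between -0.105 and 0.105 m and y of green3_mid in the frame of crate between -0.15 and 0.15 m and z of green3_mid in the frame of crate below 0.07 m) and (x of green4_mid in the frame of crate between -0.105 and 0.105 m and y of green4_mid in the frame of crate between -0.15 and 0.15 m and z of green4_mid in the frame of crate below 0.07 m))) and value of joint lever below 0.4 rad), for 0.3 s.
3. the lever is thrown over (value of joint lever above 0.85 rad), for 0.2 s.
At the end, for the whole second after the job is handed in: plate within 0.02 rad of level; every tin of the kind whose sample stands on the yellow pad stands upright (within 0.12 rad) on the plate inside its lip; every tin of the other kind is in the crate; lever beyond 0.85 rad (value of joint plate between -0.02 and 0.02 rad and ((horizontal distance between green_sample_mid and order_pad below 0.06 m and (x of green1_mid in the frame of plate_top between -0.09 and 0.09 m and y of green1_mid in the frame of plate_top between -0.13 and 0.13 m and z of green1_mid in the frame of plate_top between 0.034 and 0.052 m and angle between green1_mid's own z axis and vertical below 0.12 rad) and (x of green2_mid in the frame of plate_top between -0.09 and 0.09 m and y of green2_mid in the frame of plate_top between -0.13 and 0.13 m and z of green2_mid in the frame of plate_top between 0.034 and 0.052 m and angle between green2_mid's own z axis and vertical below 0.12 rad) and (x of green3_mid in the frame of plate_top between -0.09 and 0.09 m and y of green3_mid in the frame of plate_top between -0.13 and 0.13 m and z of green3_mid in the frame of plate_top between 0.034 and 0.052 m and angle between green3_mid's own z axis and vertical below 0.12 rad) and (x of green4_mid in the frame of plate_top between -0.09 and 0.09 m and y of green4_mid in the frame of plate_top between -0.13 and 0.13 m and z of green4_mid in the frame of plate_top between 0.034 and 0.052 m and angle between green4_mid's own z axis and vertical below 0.12 rad) and (x of silver1_mid in the frame of crate between -0.105 and 0.105 m and y of silver1_mid in the frame of crate between -0.15 and 0.15 m and z of silver1_mid in the frame of crate below 0.07 m) and (x of silver2_mid in the frame of crate between -0.105 and 0.105 m and y of silver2_mid in the frame of crate between -0.15 and 0.15 m and z of silver2_mid in the frame of crate below 0.07 m) and (x of silver3_mid in the frame of crate between -0.105 and 0.105 m and y of silver3_mid in the frame of crate between -0.15 and 0.15 m and z of silver3_mid in the frame of crate below 0.07 m) and (x of silver4_mid in the frame of crate between -0.105 and 0.105 m and y of silver4_mid in the frame of crate between -0.15 and 0.15 m and z of silver4_mid in the frame of crate below 0.07 m)) or (horizontal distance between silver_sample_mid and order_pad below 0.06 m and (x of silver1_mid in the frame of plate_top between -0.09 and 0.09 m and y of silver1_mid in the frame of plate_top between -0.13 and 0.13 m and z of silver1_mid in the frame of plate_top between 0.034 and 0.052 m and angle between silver1_mid's own z axis and vertical below 0.12 rad) and (x of silver2_mid in the frame of plate_top between -0.09 and 0.09 m and y of silver2_mid in the frame of plate_top between -0.13 and 0.13 m and z of silver2_mid in the frame of plate_top between 0.034 and 0.052 m and angle between silver2_mid's own z axis and vertical below 0.12 rad) and (x of silver3_mid in the frame of plate_top between -0.09 and 0.09 m and y of silver3_mid in the frame of plate_top between -0.13 and 0.13 m and z of silver3_mid in the frame of plate_top between 0.034 and 0.052 m and angle between silver3_mid's own z axis and vertical below 0.12 rad) and (x of silver4_mid in the frame of plate_top between -0.09 and 0.09 m and y of silver4_mid in the frame of plate_top between -0.13 and 0.13 m and z of silver4_mid in the frame of plate_top between 0.034 and 0.052 m and angle between silver4_mid's own z axis and vertical below 0.12 rad) and (x of green1_mid in the frame of crate between -0.105 and 0.105 m and y of green1_mid in the frame of crate between -0.15 and 0.15 m and z of green1_mid in the frame of crate below 0.07 m) and (x of green2_mid in the frame of crate between -0.105 and 0.105 m and y of green2_mid in the frame of crate between -0.15 and 0.15 m and z of green2_mid in the frame of crate below 0.07 m) and (x of green3_mid in the frame of crate between -0.105 and 0.105 m and y of green3_mid in the frame of crate between -0.15 and 0.15 m and z of green3_mid in the frame of crate below 0.07 m) and (x of green4_mid in the frame of crate between -0.105 and 0.105 m and y of green4_mid in the frame of crate between -0.15 and 0.15 m and z of green4_mid in the frame of crate below 0.07 m))) and value of joint lever above 0.85 rad); the robot touches nothing.
It fails at once if a sample candle is moved by more than 30 mm (distance of any of green_sample_mid, silver_sample_mid from where it was at the start of the episode above 0.03 m).
Of green1, green2, green3, green4 only 3 to 4 are there at a start; the rules pass over those that are not, and their reading is None.
Of silver1, silver2, silver3, silver4 only 3 to 4 are there at a start; the rules pass over those that are not, and their reading is None.
At some moment in a run one of silver1, green1, silver2, green2, silver3, green3, silver4, green4 may be knocked a few centimetres aside while the robot is not near it.
It also fails if it takes over 210 s, if anything falls off the work surface, if the arm or the gripper's body presses on something with over 40 N, if the wrist force passes 120 N, or if a joint passes its speed limit or range.

## Working session

There is one attempt and no reset: what is moved stays moved. The work goes in short steps, Python scripts to look and compute and a shell command to move; the robot and the scene stay as the last step left them, time stands still between calls to the robot, and variables do not carry over. Pictures are saved under pics/ and viewed, at most 14 in all, crops included, and the job is handed in when it is done.

```bash
ls; mkdir -p pics; cat > h.py <<'E'
import numpy as np, cv2
from cell import robot
def K(im):
    h=im['color'].shape[0]; f=h/2/np.tan(np.radians(im['vertical_fov'])/2); return f,im['cx'],im['cy']
def pose(im,st=None):
    if 'world_from_camera' in im: return np.array(im['world_from_camera'])
    T=np.eye(4);T[:3,:3]=st['eef_rot'];T[:3,3]=st['position']; return T@np.array(im['T_tool_cam'])
def grab(name):
    st=robot.observe(); im=robot.get_image(name); im['T']=pose(im,st); return im
def ray(im,u,v,z):
    f,cx,cy=K(im); d=im['T'][:3,:3]@np.array([(u-cx)/f,(v-cy)/f,1]); o=im['T'][:3,3]
    return o+d*(z-o[2])/d[2]
def cloud(im):
    f,cx,cy=K(im); z=im['z_map']; v,u=np.mgrid[:z.shape[0],:z.shape[1]]
    P=np.stack([(u-cx)/f*z,(v-cy)/f*z,z],-1); return P@im['T'][:3,:3].T+im['T'][:3,3]
def save(im,p): cv2.imwrite(p,im['color'][:,:,::-1])
E
python3 - <<'E'
from h import *
import pickle
for n in ('scene','top'):
    im=grab(n); save(im,f'pics/{n}0.png'); pickle.dump(im,open(n+'0.pkl','wb')); print(n,im['T'].round(3).tolist(),K(im))
st=robot.observe(); print(st, robot.grasp_offset)
E
```

```text
pics
scene [[0.699, 0.576, -0.425, 1.164], [0.715, -0.56, 0.418, -0.561], [0.002, -0.596, -0.803, 1.136], [0.0, 0.0, 0.0, 1.0]] (np.float64(431.0444064637417), 320.19841688471314, 195.80059796197096)
top [[-0.007, -0.994, 0.106, 0.463], [-1.0, 0.008, 0.011, -0.053], [-0.012, -0.106, -0.994, 1.338], [0.0, 0.0, 0.0, 1.0]] (np.float64(376.10384762259343), 321.7012951453315, 201.45822515330082)
{'time': 0.1, 'joints': array([-1.40622035,  0.41180545, -0.01271149,  1.59692148,  0.00561402,
        1.13434411, -0.08221989]), 'qd': array([ 0.00090915, -0.00161437,  0.00227043, -0.00275084,  0.00036982,
        0.00085281,  0.00037518]), 'effort': array([ 2.44242197e-03, -5.89100862e+01,  6.43465798e-01, -2.91713351e+01,
       -5.38203085e-02,  1.44462948e-02,  3.99429166e-05]), 'position': array([0.14411257, 0.60769365, 0.22191813]), 'eef_rot': array([[-9.73032005e-01,  2.30670045e-01, -2.19866122e-04],
       [ 2.30670121e-01,  9.73030967e-01, -1.42584641e-03],
       [-1.14963510e-04, -1.43811073e-03, -9.99998959e-01]]), 'wrist_force': array([ 0.15028254, -0.46823113, -0.8049705 ]), 'ft_torque': array([ 0.01175425, -0.00781855,  0.01187495]), 'grip_force': 0.0, 'grip_width': 0.08787640529194712} 0.0187
```

View pics/scene0.png

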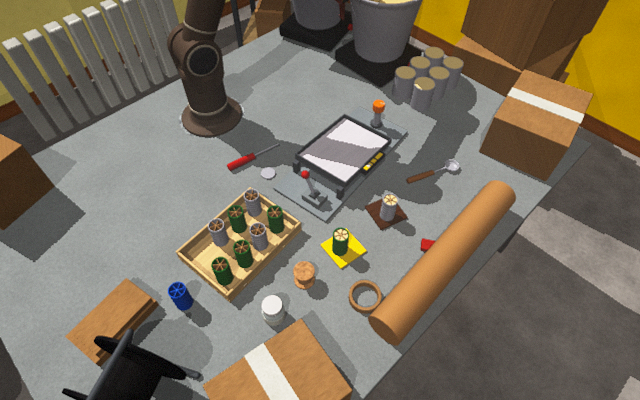

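View pics/top0.png

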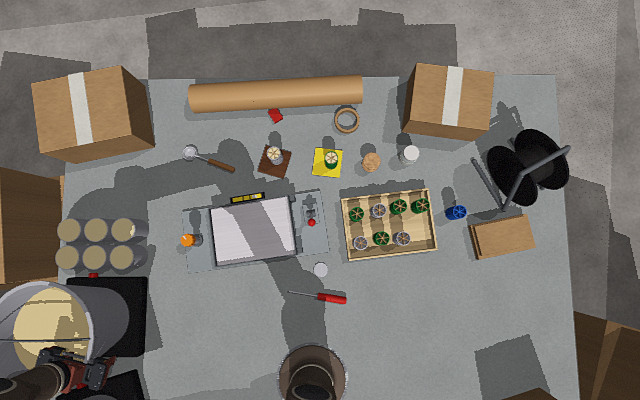

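Top view: the green sample is on the yellow pad at (331,158), so green is ordered. Candidates for green tins:
- Crate, green: (357,213), (399,206), (420,204), (381,238).
- Crate, silver, to stay: (378,210), (361,242), (402,238).
- Excluded look-alikes: the green sample at (331,158) and the blue tin at (456,212).

The orange knob is at (186,240). The copper tin at (371,162) is not it. The lever ball is at (311,222), and the red screwdriver and red block are not it.

```bash
python3 - <<'E'
from h import *
import pickle
T=pickle.load(open('top0.pkl','rb'));S=pickle.load(open('scene0.pkl','rb'))
def comps(im,box,lo,hi,amin=15):
    hsv=cv2.cvtColor(im['color'],cv2.COLOR_RGB2HSV); m=cv2.inRange(hsv,lo,hi)
    k=np.zeros_like(m); x0,y0,x1,y1=box; k[y0:y1,x0:x1]=m[y0:y1,x0:x1]
    n,l,s,c=cv2.connectedComponentsWithStats(k); return [(c[i].round(1),s[i][4]) for i in range(1,n) if s[i][4]>=amin],l
def tri(a,pa,b,pb):
    A=[];B=[]
    for im,(u,v) in((a,pa),(b,pb)):
        f,cx,cy=K(im); d=im['T'][:3,:3]@np.array([(u-cx)/f,(v-cy)/f,1]); d/=np.linalg.norm(d)
        M=np.eye(3)-np.outer(d,d); A.append(M);B.append(M@im['T'][:3,3])
    p=np.linalg.lstsq(np.vstack(A),np.hstack(B),rcond=None)[0]; return p.round(4)
CT=cloud(T);CS=cloud(S)
for nm,lo,hi,bt,bs in(('knob',(8,150,120),(18,255,255),(175,225,205,255),(365,90,395,130)),
                ('ball',(0,150,100),(6,255,255),(300,210,325,235),(295,160,320,190))):
    a=comps(T,bt,lo,hi,8)[0];b=comps(S,bs,lo,hi,8)[0];print(nm,a,b)
    pa=max(a,key=lambda t:t[1])[0];pb=max(b,key=lambda t:t[1])[0];print(tri(T,pa,S,pb))
# heights
for nm,im,C in(('T',T,CT),('S',S,CS)):
    m=((C[...,2]>.082)&(C[...,2]<.11)&(C[...,0]>.3)&(C[...,0]<.65)&(C[...,1]<-.05)&(C[...,1]>-.6)).astype(np.uint8)
    n,l,s,c=cv2.connectedComponentsWithStats(m)
    hsv=cv2.cvtColor(im['color'],cv2.COLOR_RGB2HSV)
    for i in range(1,n):
        if s[i][4]<40: continue
        P=C[l==i];(u,v),r=cv2.minEnclosingCircle(np.argwhere(l==i)[:,::-1].astype(np.float32)); g=np.median(P[:,2])
        w=ray(im,u,v,.093); H=hsv[l==i]; gr=((H[:,0]>40)&(H[:,0]<90)&(H[:,1]>100)).mean()
        print(nm,s[i][4],(round(u),round(v)),'circ',w.round(3),'mean',P[:,:2].mean(0).round(3),'z',g.round(3),'green',gr.round(2))
# plate
hsv=cv2.cvtColor(T['color'],cv2.COLOR_RGB2HSV)
# lip outline: points z>0.05 in region
for nm,C in(('T',CT),('S',CS)):
    m=((C[...,2]>.03)&(C[...,2]<.12)&(C[...,0]>.25)&(C[...,0]<.55)&(C[...,1]>.0)&(C[...,1]<.4)).astype(np.uint8)
    n,l,s,c=cv2.connectedComponentsWithStats(m)
    for i in range(1,n):
        if s[i][4]<60: continue
        P=C[l==i]; r=cv2.minAreaRect(P[:,:2].astype(np.float32)); print(nm,s[i][4],r,P[:,2].min().round(3),P[:,2].max().round(3))
E
```

```text
knob [(array([187.4, 240.1]), np.int32(128))] [(array([378.1, 106. ]), np.int32(126))]
[0.4716 0.4056 0.0945]
ball [(array([311.2, 222.1]), np.int32(42))] [(array([304.6, 174. ]), np.int32(43))]
[ 0.5272 -0.0041  0.1097]
T 83 (399, 206) circ [ 0.581 -0.297  0.093] mean [ 0.58  -0.297] z 0.092 green 0.48
T 97 (422, 205) circ [ 0.582 -0.371  0.093] mean [ 0.583 -0.372] z 0.092 green 0.56
T 83 (379, 210) circ [ 0.567 -0.228  0.093] mean [ 0.568 -0.228] z 0.092 green 0.0
T 55 (459, 211) circ [ 0.56  -0.493  0.093] mean [ 0.563 -0.493] z 0.085 green 0.0
T 72 (356, 214) circ [ 0.555 -0.154  0.093] mean [ 0.555 -0.154] z 0.092 green 0.53
T 74 (382, 238) circ [ 0.475 -0.236  0.093] mean [ 0.475 -0.236] z 0.092 green 0.51
T 83 (403, 238) circ [ 0.474 -0.305  0.093] mean [ 0.473 -0.304] z 0.092 green 0.0
T 73 (360, 243) circ [ 0.459 -0.165  0.093] mean [ 0.46  -0.165] z 0.092 green 0.0
S 145 (251, 195) circ [ 0.466 -0.167  0.093] mean [ 0.463 -0.165] z 0.09 green 0.0
S 154 (235, 212) circ [ 0.481 -0.239  0.093] mean [ 0.478 -0.237] z 0.09 green 0.52
S 157 (275, 212) circ [ 0.562 -0.157  0.093]
[... 253 characters left out ...]
an [ 0.584 -0.298] z 0.09 green 0.51
S 174 (220, 265) circ [ 0.589 -0.373  0.093] mean [ 0.586 -0.373] z 0.091 green 0.48
S 108 (177, 290) circ [ 0.569 -0.497  0.093] mean [ 0.564 -0.496] z 0.085 green 0.0
T 3722 ((0.4857141673564911, 0.18987317383289337), (0.1698777675628662, 0.3028649687767029), 7.87510347366333) 0.031 0.091
T 109 ((0.47157400846481323, 0.3901565968990326), (0.019047141075134277, 0.03949408978223801), 89.49626159667969) 0.03 0.12
S 142 ((0.4779012203216553, 0.3890689015388489), (0.03980885073542595, 0.020069465041160583), 2.1622517108917236) 0.034 0.119
S 2790 ((0.485874742269516, 0.18880397081375122), (0.16857606172561646, 0.3054606318473816), 7.655158996582031) 0.03 0.09
```

```bash
python3 - <<'E'
import cv2
a=cv2.imread('pics/top0.png')[180:280,165:345]; b=cv2.imread('pics/top0.png')[145:270,330:480]
a=cv2.resize(a,(800,444),interpolation=3); cv2.imwrite('pics/c1.png',a)
E
```

```text
(no output)
```

View pics/c1.png

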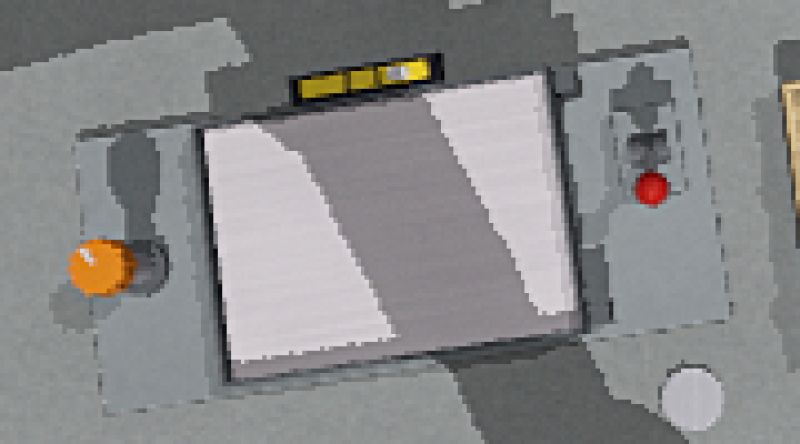

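Green is ordered, and the knob, lever and plate positions are clear. The crop shows the knob at (102,268), the ball at (652,188) and the bubble at (400,72), to the right of the marks. I'll move above the knob.

```bash
python3 -m pendant '1 -0.0366 -0.0122 0 0;1 -0.0366 -0.0122 0 0;1 -0.0366 -0.0122 0 0;1 -0.0366 -0.0122 0 0;1 -0.0366 -0.0122 0 0;1 -0.0366 -0.0122 0 0;1 -0.0366 -0.0122 0 0;1 -0.0366 -0.0122 0 0;1 -0.0366 -0.0122 0 0;1 -0.0366 -0.0122 0 0'
cat >> h.py <<'E'
def rel(x,y,z,deg=None):
    """TCP target -> shift in present tool axes; deg = angle of tool y from world x"""
    st=robot.observe();R=np.array(st['eef_rot']);d=R.T@(np.array([x,y,z])-st['position'])
    a=np.degrees(np.arctan2(R[1,1],R[0,1]))
    print('pos',st['position'].round(4),'shift',d.round(4),'tooly ang',a.round(1),'q7',st['joints'][6].round(3), 'turn' if deg is None else ('turn',round((-(deg-a)+90)%180-90,1)))
E
python3 - <<'E'
from h import *
import pickle
T=pickle.load(open('top0.pkl','rb'));S=pickle.load(open('scene0.pkl','rb'))
u=np.array([-.136,.991])
for im in(T,S):
    C=cloud(im).reshape(-1,3); hs=cv2.cvtColor(im['color'],cv2.COLOR_RGB2HSV).reshape(-1,3)
    m=(abs(C[:,0]-.5)<.07)&(abs(C[:,1]-.2)<.1)&(C[:,2]>.03)&(C[:,2]<.1)
    P=C[m]; A=np.c_[P[:,:2]-[.5,.202],np.ones(len(P))]; s=np.linalg.lstsq(A,P[:,2],rcond=None)[0]; print(s, 'tilt along y',s[:2]@u)
rel(.472,.4045,.081,0)
im=grab('wrist');save(im,'pics/w1.png');import pickle;pickle.dump(im,open('w1.pkl','wb'))
E
```

```text
time: 1.35
position: [0.473, 0.4041, 0.2222]
eef_rot: [[-0.973, 0.231, -0.001], [0.231, 0.973, -0.001], [0.0, -0.001, -1.0]]
wrist_force: [-0.1, 0.3, 0.6]
grip_width: 0.0877
grip_force: 0.0
[ 0.0155251  -0.10932358  0.05483892] tilt along y -0.11045108519464643
[ 0.0155688  -0.11058629  0.05432564] tilt along y -0.11170836741849727
pos [0.473  0.4041 0.2222] shift [0.001  0.0003 0.1412] tooly ang 76.7 q7 0.598 ('turn', np.float64(76.7))
```

View pics/w1.png

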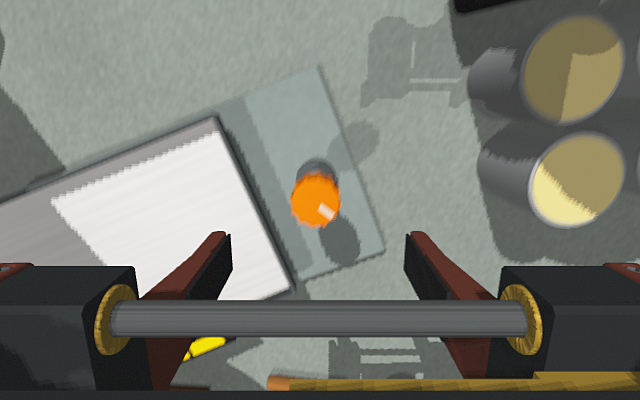

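The wrist view shows the knob at (315,201) and the jars right of it. Tilt is about -0.111 rad, so the knob needs about +212°. First I pre-turn by about -126°.

```bash
python3 - <<'E'
from h import *
import pickle
im=pickle.load(open('w1.pkl','rb'));C=cloud(im)
hs=cv2.cvtColor(im['color'],cv2.COLOR_RGB2HSV);m=cv2.inRange(hs,(5,150,120),(18,255,255));m[:,:250]=0;m[:,380:]=0;m[260:]=0
P=C[m>0];print(len(P),np.percentile(P[:,2],[5,50,95]));t=P[P[:,2]>P[:,2].max()-.006];print(cv2.minEnclosingCircle(t[:,:2].astype(np.float32)),t[:,2].mean())
E
python3 -m pendant '1 0 0 0 -10.5;1 0 0 0 -10.5;1 0 0 0 -10.5;1 0 0 0 -10.5;1 0 0 0 -10.5;1 0 0 0 -10.5;1 0 0 0 -10.5;1 0 0 0 -10.5;1 0 0 0 -10.5;1 0 0 0 -10.5'
python3 -m pendant '1 0 0 0 -10.5;1 0 0 0 -10.5;1 0 0 0.03 0;1 0 0 0 0'
python3 -c "
from h import *
rel(.472,.4045,.081)"
```

```text
1855 [0.01244923 0.11405303 0.11531752]
((0.4063642919063568, 0.41989582777023315), 9.999999747378752e-05) 0.38354863609798984
time: 2.65
position: [0.4719, 0.4049, 0.2222]
eef_rot: [[0.035, -0.999, -0.001], [-0.999, -0.035, -0.001], [0.001, 0.001, -1.0]]
wrist_force: [0.5, 0.2, -0.4]
grip_width: 0.0881
grip_force: 0.0
time: 3.15
position: [0.471, 0.4037, 0.1903]
eef_rot: [[0.385, -0.923, -0.004], [-0.923, -0.385, -0.003], [0.002, 0.005, -1.0]]
wrist_force: [0.7, -0.8, 0.4]
grip_width: 0.0878
grip_force: 0.0
pos [0.471  0.4037 0.1903] shift [-0.0005 -0.0017  0.1093] tooly ang -157.4 q7 2.618 turn
```

```bash
python3 - <<'E'
from h import *
import pickle
im=pickle.load(open('w1.pkl','rb'));C=cloud(im)
hs=cv2.cvtColor(im['color'],cv2.COLOR_RGB2HSV);m=cv2.inRange(hs,(5,150,120),(18,255,255))
P=C[(m>0)&(abs(C[...,2]-.1145)<.004)&(C[...,1]<.45)&(C[...,1]>.36)];print(cv2.minEnclosingCircle(P[:,:2].astype(np.float32)))
E
python3 -m pendant '1 0 0 0.04 0;1 0 0 0.04 0;1 -0.0005 -0.0015 0.03 0;1 0 0 0 0;-1 0 0 0 0;-1 0 0 0 0;-1 0 0 0 0;-1 0 0 0 0;-1 0 0 0 0;-1 0 0 0 0' 25
```

```text
((0.47568416595458984, 0.4017605185508728), 0.021351290866732597)
time: 4.4
position: [0.4728, 0.4058, 0.0828]
eef_rot: [[0.385, -0.923, -0.001], [-0.923, -0.385, -0.001], [0.0, 0.001, -1.0]]
wrist_force: [-2.8, -2.6, 4.7]
grip_width: 0.0391
grip_force: 25.0
```

```bash
R='-1 0 0 0 10.5'
python3 -m pendant '-1 0 0 0 10.5;-1 0 0 0 10.5;-1 0 0 0 10.5;-1 0 0 0 10.5;-1 0 0 0 10.5;-1 0 0 0 10.5;-1 0 0 0 10.5;-1 0 0 0 10.5;-1 0 0 0 10.5;-1 0 0 0 10.5'
python3 -m pendant '-1 0 0 0 10.5;-1 0 0 0 10.5;-1 0 0 0 10.5;-1 0 0 0 10.5;-1 0 0 0 10.5;-1 0 0 0 10.5;-1 0 0 0 10.5;-1 0 0 0 10.5;-1 0 0 0 10.5;-1 0 0 0 10.5'
python3 -m pendant '-1 0 0 0 0;-1 0 0 0 0'
python3 - <<'E'
from h import *
import pickle
im=grab('top');save(im,'pics/t1.png');cv2.imwrite('pics/c2.png',cv2.resize(im['color'][180:280,165:345,::-1],(800,444),interpolation=3))
pickle.dump(im,open('t1.pkl','wb'))
C=cloud(im).reshape(-1,3);u=np.array([-.136,.991])
q=C[:,:2]-[.5,.202]; a=q@u; b=q@[.991,.136]
m=(abs(a)<.1)&(abs(b)<.07)&(C[:,2]>.05)&(C[:,2]<.085)
P=C[m];A=np.c_[a[m],b[m],np.ones(m.sum())];s=np.linalg.lstsq(A,P[:,2],rcond=None)[0];r=A@s-P[:,2];k=abs(r)<.005
print(m.sum(),np.linalg.lstsq(A[k],P[k,2],rcond=None)[0]); print(robot.observe()['joints'][6])
E
```

```text
time: 5.65
position: [0.4776, 0.403, 0.0829]
eef_rot: [[-0.992, -0.125, 0.005], [-0.125, 0.992, -0.002], [-0.005, -0.003, -1.0]]
wrist_force: [10.2, -7.8, -2.1]
grip_width: 0.0395
grip_force: 25.0
time: 6.9
position: [0.4738, 0.399, 0.0828]
eef_rot: [[0.137, 0.991, -0.003], [0.99, -0.137, -0.008], [-0.009, -0.002, -1.0]]
wrist_force: [-5.5, -19.7, 13.8]
grip_width: 0.0395
grip_force: 25.0
time: 7.15
position: [0.4738, 0.3991, 0.0828]
eef_rot: [[0.132, 0.991, -0.003], [0.991, -0.132, -0.008], [-0.009, -0.002, -1.0]]
wrist_force: [-5.2, -18.6, 14.8]
grip_width: 0.0394
grip_force: 25.0
2457 [-0.000985   -0.0006142   0.07036578]
-0.5217407278352609
```

View pics/c2.png

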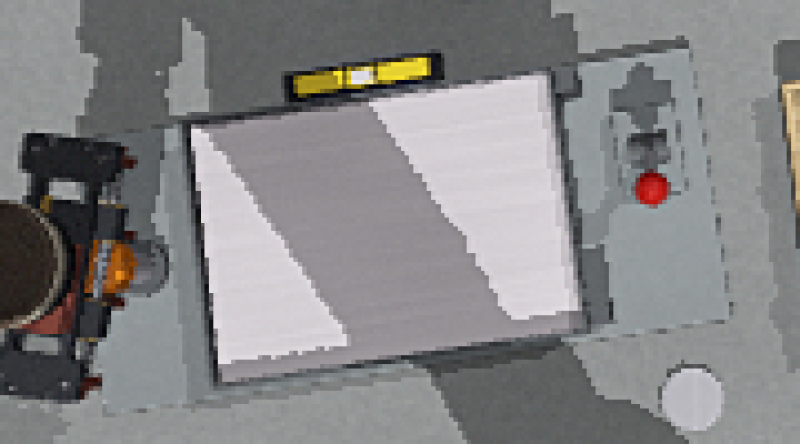

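Bubble at (360,75), between the marks, and the plate slope is about 0. I'll release the knob and rise, then measure the plate and crate.

```bash
python3 -m pendant '0.6 0 0 0 0;0.6 0 0 0 0;0.6 0 0 0 0;0.6 0 0 -0.05 0;0.6 0 0 -0.06 0;0.6 0 0 -0.06 0;0.6 0 0 0 0'
python3 - <<'E'
from h import *
import pickle
T=grab('top');S=grab('scene');pickle.dump((T,S),open('ts.pkl','wb'))
hs=cv2.cvtColor(T['color'],cv2.COLOR_RGB2HSV)
for nm,im in(('T',T),('S',S)):
    C=cloud(im)
    near=np.hypot(C[...,0]-.5,C[...,1]-.202)<.19
    m=near&(C[...,2]>.064)&(C[...,2]<.092)
    n,l,s,c=cv2.connectedComponentsWithStats(m.astype(np.uint8)); i=1+np.argmax(s[1:,4]); P=C[l==i]
    print(nm,s[i][4],cv2.minAreaRect(P[:,:2].astype(np.float32)))
    f=near&(abs(C[...,2]-.07)<.004); n,l,s,c=cv2.connectedComponentsWithStats(f.astype(np.uint8)); i=1+np.argmax(s[1:,4]); P=C[l==i]
    print('face',cv2.minAreaRect(P[:,:2].astype(np.float32)),np.median(P[:,2]))
    c=(C[...,2]>.03)&(C[...,2]<.052)&(abs(C[...,0]-.52)<.16)&(C[...,1]<-.06)&(C[...,1]>-.46)
    n,l,s,_=cv2.connectedComponentsWithStats(c.astype(np.uint8)); 
    P=np.vstack([C[l==i] for i in range(1,n) if s[i][4]>60]); print('crate',cv2.minAreaRect(P[:,:2].astype(np.float32)))
E
```

```text
time: 8.07
position: [0.4756, 0.4075, 0.2577]
eef_rot: [[0.127, 0.992, 0.006], [0.992, -0.127, 0.007], [0.007, 0.005, -1.0]]
wrist_force: [0.1, -0.3, -0.7]
grip_width: 0.07
grip_force: 0.0
T 5450 ((0.5142533183097839, 0.19996482133865356), (0.22784879803657532, 0.28915685415267944), 8.272533416748047)
face ((0.5023226737976074, 0.20122148096561432), (0.19658216834068298, 0.27592039108276367), 8.29010009765625) 0.07036653282595018
crate ((0.523446798324585, -0.2670786678791046), (0.21648737788200378, 0.3069102466106415), 6.584663391113281)
S 4353 ((0.5168279409408569, 0.20188471674919128), (0.23152349889278412, 0.2920125424861908), 8.649446487426758)
face ((0.4990764558315277, 0.20747292041778564), (0.19368845224380493, 0.2750488519668579), 8.379828453063965) 0.07017512954082394
crate ((0.5260995030403137, -0.26624733209609985), (0.22013795375823975, 0.3090442419052124), 6.497844696044922)
```

```bash
cat >> h.py <<'E'
def tins(im=None):
    im=im or grab('top'); C=cloud(im); hsv=cv2.cvtColor(im['color'],cv2.COLOR_RGB2HSV)
    c0=np.array([.5015,.203])
    for nm,z0,x0,x1,y0,y1 in(('crate',.082,.35,.66,-.47,-.06),('plate',.13,.35,.64,.02,.4)):
        m=((C[...,2]>z0)&(C[...,2]<z0+.035)&(C[...,0]>x0)&(C[...,0]<x1)&(C[...,1]<y1)&(C[...,1]>y0)).astype(np.uint8)
        n,l,s,c=cv2.connectedComponentsWithStats(m)
        for i in range(1,n):
            if s[i][4]<35: continue
            P=C[l==i]; H=hsv[l==i]; p=P[:,:2].mean(0); gr=((H[:,0]>40)&(H[:,0]<90)&(H[:,1]>100)).mean()
            print(nm,s[i][4],'GREEN' if gr>.2 else '-',p.round(3),'top z',np.median(P[:,2]).round(3), 'own',(np.array([[.9895,.144],[-.144,.9895]])@(p-c0)).round(3) if nm=='plate' else '')
E
python3 -m pendant '0.5 -0.04 0 0 -7;0.5 -0.04 0 0 -7;0.5 -0.04 0 0 0'
python3 - <<'E'
from h import *
tins();rel(.477,-.237,.23,6.5)
E
```

```text
time: 8.55
position: [0.4714, 0.2854, 0.2509]
eef_rot: [[-0.119, 0.993, -0.002], [0.993, 0.119, -0.002], [-0.001, -0.002, -1.0]]
wrist_force: [0.4, 0.2, -0.7]
grip_width: 0.066
grip_force: 0.0
crate 86 GREEN [ 0.581 -0.297] top z 0.092 own 
crate 94 GREEN [ 0.584 -0.372] top z 0.091 own 
crate 80 - [ 0.568 -0.228] top z 0.092 own 
crate 72 GREEN [ 0.555 -0.155] top z 0.092 own 
crate 78 GREEN [ 0.475 -0.236] top z 0.091 own 
crate 80 - [ 0.474 -0.305] top z 0.092 own 
crate 77 - [ 0.459 -0.165] top z 0.092 own 
pos [0.473  0.279  0.2514] shift [-0.5132 -0.0532  0.0231] tooly ang 6.4 q7 -0.287 ('turn', np.float64(-0.1))
```

```bash

python3 -m pendant '0.5 -0.055 -0.0058 0 0;0.5 -0.055 -0.0058 0 0;0.5 -0.055 -0.0058 0 0;0.5 -0.055 -0.0058 0 0;0.5 -0.055 -0.0058 0 0;0.5 -0.055 -0.0058 0 0;0.5 -0.055 -0.0058 0 0;0.5 -0.055 -0.0058 0 0;0.5 -0.055 -0.0058 0.02 0;0.5 0 0 0 0'
python3 -m pendant '0.5 0 0 0 0;0.5 0 0 0 0'
python3 - <<'E'
from h import *
rel(.477,-.2365,.058,6.5)
im=grab('wrist');save(im,'pics/w2.png')
E
```

```text
time: 9.85
position: [0.4755, -0.2155, 0.2304]
eef_rot: [[-0.108, 0.994, -0.005], [0.994, 0.108, -0.002], [-0.002, -0.005, -1.0]]
wrist_force: [-0.8, 0.0, -0.4]
grip_width: 0.0657
grip_force: 0.0
time: 10.1
position: [0.4787, -0.2092, 0.2324]
eef_rot: [[-0.119, 0.993, -0.0], [0.993, 0.119, 0.001], [0.001, -0.0, -1.0]]
wrist_force: [0.3, 0.8, -0.5]
grip_width: 0.066
grip_force: 0.0
pos [ 0.4787 -0.2092  0.2324] shift [-0.027  -0.0049  0.1743] tooly ang 6.8 q7 0.746 ('turn', np.float64(0.3))
```

View pics/w2.png

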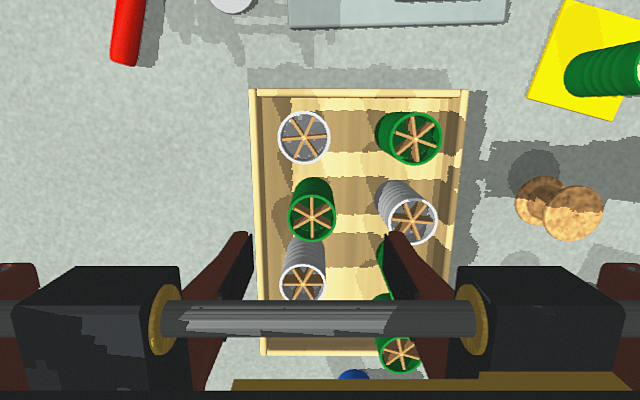

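The wrist view shows green tin D at (311,217), silver at (303,137) and (302,285), and the other greens on the far row. The blue tin is outside the crate. I'll descend on D.

```bash

python3 -m pendant '0.5 -0.027 -0.005 0.03 0;0.5 0 0 0.03 0;0.5 0 0 0 0;0.5 0 0 0 0'
python3 - <<'E'
from h import *
rel(.477,-.2365,.058,6.5)
im=grab('wrist');C=cloud(im);m=(abs(C[...,2]-.092)<.006)&(abs(C[...,0]-.477)<.04)&(abs(C[...,1]+.236)<.035);P=C[m];print(m.sum(),cv2.minEnclosingCircle(P[:,:2].astype(np.float32)))
E
```

```text
time: 10.65
position: [0.4772, -0.2379, 0.1737]
eef_rot: [[-0.118, 0.993, 0.001], [0.993, 0.118, -0.0], [-0.0, 0.001, -1.0]]
wrist_force: [-0.7, 0.3, -0.1]
grip_width: 0.0658
grip_force: 0.0
pos [ 0.4772 -0.2379  0.1737] shift [ 0.0014 -0.0002  0.1157] tooly ang 6.7 q7 0.877 ('turn', np.float64(0.2))
1471 ((0.47745242714881897, -0.23738306760787964), 0.02321578375995159)
```

```bash

python3 -m pendant '0.5 0 0 0.04 0;0.5 0 0 0.04 0;0.5 0 0 0.036 0;0.5 0 0 0 0;-1 0 0 0 0;-1 0 0 0 0;-1 0 0 0 0;-1 0 0 0 0' 20
python3 -m pendant '-1 0 0 -0.04 0;-1 0 0 -0.05 0;-1 0 0 -0.05 0;-1 0 0 -0.05 0;-1 0 0 0 0'
python3 - <<'E'
from h import *
rel(.447,.266,.122,8.3)
E
```

```text
time: 11.7
position: [0.4774, -0.2389, 0.0581]
eef_rot: [[-0.116, 0.993, 0.003], [0.993, 0.116, -0.0], [-0.001, 0.002, -1.0]]
wrist_force: [-1.1, 0.8, 8.1]
grip_width: 0.0462
grip_force: 19.9
time: 12.32
position: [0.4779, -0.2395, 0.2502]
eef_rot: [[-0.116, 0.993, 0.007], [0.993, 0.116, -0.001], [-0.002, 0.007, -1.0]]
wrist_force: [-0.1, -0.4, -2.0]
grip_width: 0.0458
grip_force: 19.9
pos [ 0.4779 -0.2395  0.2502] shift [0.5059 0.0271 0.1276] tooly ang 6.7 q7 0.802 ('turn', np.float64(-1.6))
```

```bash

python3 -m pendant '-1 0.05 0.0027 0 0;-1 0.05 0.0027 0 0;-1 0.05 0.0027 0 0;-1 0.05 0.0027 0 0;-1 0.05 0.0027 0 0;-1 0.05 0.0027 0 0;-1 0.05 0.0027 0 0;-1 0.05 0.0027 0 0;-1 0.05 0.0027 0 0;-1 0.05 0.0027 0 0'
python3 -m pendant '-1 0 0 0.04 0;-1 0 0 0.04 0;-1 0 0 0 0;-1 0 0 0 0'
python3 - <<'E'
from h import *
rel(.447,.266,.122,8.3)
E
```

```text
time: 13.58
position: [0.4442, 0.2626, 0.2456]
eef_rot: [[-0.116, 0.993, -0.001], [0.993, 0.116, -0.0], [-0.0, -0.001, -1.0]]
wrist_force: [1.1, -0.2, -1.5]
grip_width: 0.0457
grip_force: 20.0
time: 14.08
position: [0.4456, 0.2611, 0.1674]
eef_rot: [[-0.115, 0.993, 0.0], [0.993, 0.115, 0.0], [-0.0, 0.0, -1.0]]
wrist_force: [0.1, -0.3, -1.8]
grip_width: 0.0458
grip_force: 20.0
pos [0.4456 0.2611 0.1674] shift [0.0047 0.0019 0.0454] tooly ang 6.6 q7 -0.216 ('turn', np.float64(-1.7))
```

```bash

python3 -m pendant '-1 0.0047 0.002 0.02 0;-1 0 0 0.02 0;-1 0 0 0.006 0;-1 0 0 0 0;-1 0 0 0 0;0.5 0 0 0 0;0.5 0 0 0 0;0.5 0 0 0 0;0.5 0 0 -0.04 0;0.5 0 0 -0.05 0'
python3 -m pendant '0.5 -0.01 0 -0.05 0;0.5 0 0 0 0;0.5 0 0 0 0'
python3 - <<'E'
from h import *
tins(); rel(.557,-.155,.23,6.5)
E
```

```text
time: 15.32
position: [0.4461, 0.2657, 0.211]
eef_rot: [[-0.116, 0.993, -0.001], [0.993, 0.116, -0.002], [-0.002, -0.002, -1.0]]
wrist_force: [0.2, 0.4, 0.6]
grip_width: 0.0661
grip_force: 0.0
time: 15.7
position: [0.4474, 0.2564, 0.2601]
eef_rot: [[-0.116, 0.993, -0.001], [0.993, 0.116, 0.0], [0.0, -0.001, -1.0]]
wrist_force: [-0.2, 0.6, -0.1]
grip_width: 0.0655
grip_force: 0.0
crate 82 GREEN [ 0.581 -0.297] top z 0.091 own 
crate 97 GREEN [ 0.584 -0.372] top z 0.091 own 
crate 79 - [ 0.568 -0.228] top z 0.092 own 
crate 73 GREEN [ 0.555 -0.154] top z 0.093 own 
crate 80 - [ 0.474 -0.305] top z 0.091 own 
crate 76 - [ 0.459 -0.165] top z 0.093 own 
plate 185 GREEN [0.446 0.266] top z 0.146 own [-0.046  0.07 ]
pos [0.4471 0.2563 0.2596] shift [-0.4213  0.0613  0.0297] tooly ang 6.7 q7 -0.299 ('turn', np.float64(0.2))
```

```bash

python3 -m pendant '0.5 -0.0468 0.0068 0 0;0.5 -0.0468 0.0068 0 0;0.5 -0.0468 0.0068 0 0;0.5 -0.0468 0.0068 0 0;0.5 -0.0468 0.0068 0 0;0.5 -0.0468 0.0068 0 0;0.5 -0.0468 0.0068 0 0;0.5 -0.0468 0.0068 0 0;0.5 -0.0468 0.0068 0.04 0;0.5 0 0 0.04 0'
python3 -m pendant '0.5 0 0 0 0;0.5 0 0 0 0'
python3 - <<'E'
from h import *
rel(.5575,-.155,.058,6.5)
im=grab('wrist');C=cloud(im);m=(abs(C[...,2]-.092)<.006)&(abs(C[...,0]-.557)<.04)&(abs(C[...,1]+.155)<.034);P=C[m];print(m.sum(),cv2.minEnclosingCircle(P[:,:2].astype(np.float32)))
E
```

```text
time: 17.0
position: [0.5566, -0.1596, 0.1783]
eef_rot: [[-0.11, 0.994, -0.001], [0.994, 0.11, -0.003], [-0.002, -0.002, -1.0]]
wrist_force: [-0.3, 0.4, -0.7]
grip_width: 0.0656
grip_force: 0.0
time: 17.25
position: [0.5577, -0.1546, 0.181]
eef_rot: [[-0.117, 0.993, -0.0], [0.993, 0.117, -0.0], [-0.0, -0.001, -1.0]]
wrist_force: [0.0, -0.2, 0.5]
grip_width: 0.0661
grip_force: 0.0
pos [ 0.5577 -0.1546  0.181 ] shift [-0.0003 -0.0002  0.123 ] tooly ang 6.7 q7 0.699 ('turn', np.float64(0.2))
1394 ((0.5587983727455139, -0.15525591373443604), 0.023401955142617226)
```

```bash

python3 -m pendant '0.5 0 0 0.04 0;0.5 0 0 0.04 0;0.5 -0.0005 0.0005 0.043 0;0.5 0 0 0 0;-1 0 0 0 0;-1 0 0 0 0;-1 0 0 0 0;-1 0 0 0 0' 20
python3 -m pendant '-1 0 0 -0.04 0;-1 0 0 -0.05 0;-1 0 0 -0.05 0;-1 0 0 -0.05 0;-1 0 0 0 0'
python3 - <<'E'
from h import *
rel(.536,.279,.121,8.3)
E
```

```text
time: 18.3
position: [0.5591, -0.1558, 0.0594]
eef_rot: [[-0.116, 0.993, 0.003], [0.993, 0.116, -0.0], [-0.0, 0.003, -1.0]]
wrist_force: [-1.7, 1.0, 7.8]
grip_width: 0.0459
grip_force: 19.9
time: 18.92
position: [0.5598, -0.1565, 0.2519]
eef_rot: [[-0.116, 0.993, 0.007], [0.993, 0.116, -0.0], [-0.001, 0.007, -1.0]]
wrist_force: [0.4, -0.1, -1.9]
grip_width: 0.0459
grip_force: 19.9
pos [ 0.5598 -0.1565  0.2519] shift [0.4354 0.0259 0.1306] tooly ang 6.6 q7 0.649 ('turn', np.float64(-1.7))
```

```bash

python3 -m pendant '-1 0.0484 0.0029 0 0;-1 0.0484 0.0029 0 0;-1 0.0484 0.0029 0 0;-1 0.0484 0.0029 0 0;-1 0.0484 0.0029 0 0;-1 0.0484 0.0029 0 0;-1 0.0484 0.0029 0 0;-1 0.0484 0.0029 0 0;-1 0.0484 0.0029 0 0;-1 0 0 0 0'
python3 -m pendant '-1 0 0 0.04 0;-1 0 0 0.04 0;-1 0 0 0 0;-1 0 0 0 0'
python3 - <<'E'
from h import *
rel(.536,.279,.1225,8.3)
E
```

```text
time: 20.18
position: [0.5314, 0.2852, 0.2458]
eef_rot: [[-0.123, 0.992, -0.002], [0.992, 0.123, -0.0], [0.0, -0.002, -1.0]]
wrist_force: [-0.1, 0.1, -2.3]
grip_width: 0.0455
grip_force: 20.0
time: 20.68
position: [0.5342, 0.2796, 0.1688]
eef_rot: [[-0.115, 0.993, 0.001], [0.993, 0.115, 0.0], [0.0, 0.001, -1.0]]
wrist_force: [0.3, 0.3, -1.5]
grip_width: 0.0456
grip_force: 20.0
pos [0.5342 0.2796 0.1688] shift [-0.0008  0.0017  0.0463] tooly ang 6.6 q7 -0.056 ('turn', np.float64(-1.7))
```

```bash

python3 -m pendant '-1 0 0.002 0.02 0;-1 0 0 0.02 0;-1 0 0 0.0065 0;-1 0 0 0 0;-1 0 0 0 0;0.5 0 0 0 0;0.5 0 0 0 0;0.5 0 0 0 0;0.5 0 0 -0.04 0;0.5 0 0 -0.05 0'
python3 -m pendant '0.5 -0.04 0 -0.05 0;0.5 -0.04 0 0 0;0.5 0 0 0 0;0.5 0 0 0 0'
python3 - <<'E'
from h import *
tins(); rel(.5835,-.298,.23,6.5)
E
```

```text
time: 21.92
position: [0.5348, 0.2802, 0.2114]
eef_rot: [[-0.116, 0.993, -0.002], [0.993, 0.116, -0.002], [-0.001, -0.002, -1.0]]
wrist_force: [0.5, 1.4, -0.0]
grip_width: 0.0656
grip_force: 0.0
time: 22.42
position: [0.5443, 0.2027, 0.2598]
eef_rot: [[-0.116, 0.993, -0.0], [0.993, 0.116, 0.001], [0.001, -0.0, -1.0]]
wrist_force: [-1.0, -0.3, -0.0]
grip_width: 0.0659
grip_force: 0.0
crate 84 GREEN [ 0.58  -0.297] top z 0.092 own 
crate 95 GREEN [ 0.584 -0.372] top z 0.092 own 
crate 77 - [ 0.568 -0.228] top z 0.092 own 
crate 83 - [ 0.474 -0.304] top z 0.092 own 
crate 79 - [ 0.459 -0.165] top z 0.092 own 
plate 121 GREEN [0.439 0.267] top z 0.147 own [-0.053  0.072]
pos [0.5442 0.2033 0.2595] shift [-0.5024 -0.0198  0.0293] tooly ang 6.7 q7 -0.004 ('turn', np.float64(0.2))
```

```bash

python3 -m pendant '0.5 -0.0502 -0.002 0 0;0.5 -0.0502 -0.002 0 0;0.5 -0.0502 -0.002 0 0;0.5 -0.0502 -0.002 0 0;0.5 -0.0502 -0.002 0 0;0.5 -0.0502 -0.002 0 0;0.5 -0.0502 -0.002 0 0;0.5 -0.0502 -0.002 0 0;0.5 -0.0502 -0.002 0 0;0.5 -0.0502 -0.002 0.04 0'
python3 -m pendant '0.5 0 0 0.04 0;0.5 0 0 0 0;0.5 0 0 0 0'
python3 - <<'E'
from h import *
tins(grab('scene'))
rel(.5825,-.298,.058,6.5)
im=grab('wrist');C=cloud(im);m=(abs(C[...,2]-.092)<.006)&(abs(C[...,0]-.582)<.04)&(abs(C[...,1]+.297)<.034);P=C[m];print(m.sum(),cv2.minEnclosingCircle(P[:,:2].astype(np.float32)))
E
```

```text
time: 23.72
position: [0.5854, -0.2987, 0.2222]
eef_rot: [[-0.119, 0.993, 0.004], [0.993, 0.119, -0.001], [-0.002, 0.004, -1.0]]
wrist_force: [1.2, -0.1, 0.0]
grip_width: 0.0658
grip_force: 0.0
time: 24.1
position: [0.584, -0.2967, 0.1819]
eef_rot: [[-0.118, 0.993, 0.001], [0.993, 0.118, -0.0], [-0.0, 0.0, -1.0]]
wrist_force: [1.0, -0.4, 0.4]
grip_width: 0.0661
grip_force: 0.0
crate 143 - [ 0.463 -0.166] top z 0.09 own 
crate 159 - [ 0.477 -0.307] top z 0.09 own 
crate 103 - [ 0.579 -0.228] top z 0.09 own 
crate 170 GREEN [ 0.585 -0.298] top z 0.09 own 
crate 171 GREEN [ 0.586 -0.373] top z 0.09 own 
plate 169 GREEN [0.452 0.265] top z 0.148 own [-0.04   0.068]
plate 177 GREEN [0.539 0.278] top z 0.147 own [0.048 0.068]
pos [ 0.5842 -0.2969  0.1826] shift [-0.0008 -0.002   0.1246] tooly ang 6.8 q7 0.928 ('turn', np.float64(0.3))
1377 ((0.5836926698684692, -0.29789286851882935), 0.02328924462199211)
```

```bash

python3 -m pendant '0.5 -0.001 0 0.04 0;0.5 0 0 0.04 0;0.5 0 0 0.0445 0;0.5 0 0 0 0;-1 0 0 0 0;-1 0 0 0 0;-1 0 0 0 0;-1 0 0 0 0' 20
python3 -m pendant '-1 0 0 -0.04 0;-1 0 0 -0.05 0;-1 0 0 -0.05 0;-1 0 0 -0.05 0;-1 0 0 0 0'
python3 - <<'E'
from h import *
rel(.467,.127,.121,8.3)
E
```

```text
time: 25.2
position: [0.584, -0.2994, 0.0586]
eef_rot: [[-0.116, 0.993, 0.003], [0.993, 0.116, -0.001], [-0.001, 0.003, -1.0]]
wrist_force: [-1.3, -0.1, 7.7]
grip_width: 0.0457
grip_force: 19.9
time: 25.82
position: [0.5843, -0.3002, 0.2514]
eef_rot: [[-0.116, 0.993, 0.007], [0.993, 0.116, -0.003], [-0.003, 0.007, -1.0]]
wrist_force: [-0.5, 1.2, -2.8]
grip_width: 0.0457
grip_force: 19.9
pos [ 0.5843 -0.3002  0.2514] shift [ 0.4383 -0.0679  0.1284] tooly ang 6.6 q7 0.892 ('turn', np.float64(-1.7))
```

```bash

python3 -m pendant '-1 0.0484 -0.0075 0 0;-1 0.0484 -0.0075 0 0;-1 0.0484 -0.0075 0 0;-1 0.0484 -0.0075 0 0;-1 0.0484 -0.0075 0 0;-1 0.0484 -0.0075 0 0;-1 0.0484 -0.0075 0 0;-1 0.0484 -0.0075 0 0;-1 0.0484 -0.0075 0 0;-1 0 0 0 0'
python3 -m pendant '-1 0 0 0.04 0;-1 0 0 0.04 0;-1 0 0 0 0;-1 0 0 0 0'
python3 - <<'E'
from h import *
rel(.467,.127,.1215,8.3)
E
```

```text
time: 27.08
position: [0.4635, 0.1303, 0.2456]
eef_rot: [[-0.123, 0.992, -0.002], [0.992, 0.123, 0.001], [0.001, -0.002, -1.0]]
wrist_force: [-0.3, -0.2, -2.5]
grip_width: 0.0459
grip_force: 20.0
time: 27.58
position: [0.4661, 0.1254, 0.1675]
eef_rot: [[-0.115, 0.993, 0.001], [0.993, 0.115, -0.0], [-0.0, 0.001, -1.0]]
wrist_force: [-0.6, 0.9, -1.3]
grip_width: 0.046
grip_force: 20.0
pos [0.4661 0.1254 0.1675] shift [0.0015 0.001  0.046 ] tooly ang 6.6 q7 0.075 ('turn', np.float64(-1.7))
```

```bash

python3 -m pendant '-1 0.001 0.001 0.02 0;-1 0 0 0.02 0;-1 0 0 0.006 0;-1 0 0 0 0;-1 0 0 0 0;0.5 0 0 0 0;0.5 0 0 0 0;0.5 0 0 0 0;0.5 0 0 -0.04 0;0.5 0 0 -0.05 0'
python3 -m pendant '0.5 -0.04 0 -0.05 0;0.5 -0.04 0 0 0;0.5 0 0 0 0;0.5 0 0 0 0'
python3 - <<'E'
from h import *
tins(); rel(.586,-.373,.23,6.5)
E
```

```text
time: 28.82
position: [0.4657, 0.1269, 0.211]
eef_rot: [[-0.116, 0.993, -0.002], [0.993, 0.116, -0.002], [-0.002, -0.002, -1.0]]
wrist_force: [0.7, 1.1, -0.1]
grip_width: 0.0655
grip_force: 0.0
time: 29.32
position: [0.4752, 0.0494, 0.2591]
eef_rot: [[-0.116, 0.993, -0.001], [0.993, 0.116, 0.0], [0.0, -0.0, -1.0]]
wrist_force: [0.2, 0.5, -0.5]
grip_width: 0.066
grip_force: 0.0
crate 96 GREEN [ 0.584 -0.372] top z 0.091 own 
crate 80 - [ 0.568 -0.228] top z 0.092 own 
crate 93 - [ 0.478 -0.353] top z 0.092 own 
crate 75 - [ 0.46  -0.164] top z 0.092 own 
plate 184 GREEN [0.534 0.28 ] top z 0.144 own [0.043 0.072]
plate 182 GREEN [0.446 0.268] top z 0.145 own [-0.046  0.072]
pos [0.4751 0.0498 0.2589] shift [-0.4329  0.0606  0.0289] tooly ang 6.7 q7 0.102 ('turn', np.float64(0.2))
```

A silver tin was knocked to (0.478,-0.353). It is still in the crate and clear of the last green tin.

```bash

python3 -m pendant '0.5 -0.0481 0.0067 0 0;0.5 -0.0481 0.0067 0 0;0.5 -0.0481 0.0067 0 0;0.5 -0.0481 0.0067 0 0;0.5 -0.0481 0.0067 0 0;0.5 -0.0481 0.0067 0 0;0.5 -0.0481 0.0067 0 0;0.5 -0.0481 0.0067 0 0;0.5 -0.0481 0.0067 0 0;0.5 0 0 0.04 0'
python3 -m pendant '0.5 0 0 0.04 0;0.5 0 0 0 0;0.5 0 0 0 0'
python3 - <<'E'
from h import *
rel(.5855,-.373,.0585,6.5)
im=grab('wrist');C=cloud(im);m=(abs(C[...,2]-.092)<.006)&(abs(C[...,0]-.586)<.04)&(abs(C[...,1]+.373)<.034);P=C[m];print(m.sum(),cv2.minEnclosingCircle(P[:,:2].astype(np.float32)))
E
```

```text
time: 30.62
position: [0.5861, -0.3788, 0.2198]
eef_rot: [[-0.113, 0.994, 0.002], [0.994, 0.113, -0.004], [-0.005, 0.001, -1.0]]
wrist_force: [-0.6, -0.8, 0.1]
grip_width: 0.0658
grip_force: 0.0
time: 31.0
position: [0.5864, -0.3739, 0.1802]
eef_rot: [[-0.117, 0.993, 0.0], [0.993, 0.117, -0.001], [-0.001, 0.0, -1.0]]
wrist_force: [-0.5, -0.5, -0.2]
grip_width: 0.0659
grip_force: 0.0
pos [ 0.5864 -0.3739  0.1802] shift [ 0.001  -0.0008  0.1217] tooly ang 6.7 q7 1.046 ('turn', np.float64(0.2))
1402 ((0.5863019227981567, -0.37297487258911133), 0.023207778111100197)
```

```bash

python3 -m pendant '0.5 0.001 0 0.04 0;0.5 0 0 0.04 0;0.5 0 0 0.0415 0;0.5 0 0 0 0;-1 0 0 0 0;-1 0 0 0 0;-1 0 0 0 0;-1 0 0 0 0' 20
python3 -m pendant '-1 0 0 -0.04 0;-1 0 0 -0.05 0;-1 0 0 -0.05 0;-1 0 0 -0.05 0;-1 0 0 0 0'
python3 - <<'E'
from h import *
rel(.556,.140,.121,8.3)
E
```

```text
time: 32.05
position: [0.5864, -0.3741, 0.06]
eef_rot: [[-0.116, 0.993, 0.003], [0.993, 0.116, -0.002], [-0.002, 0.003, -1.0]]
wrist_force: [-0.9, -0.3, 8.3]
grip_width: 0.0458
grip_force: 19.9
time: 32.67
position: [0.5865, -0.3749, 0.253]
eef_rot: [[-0.116, 0.993, 0.007], [0.993, 0.116, -0.004], [-0.004, 0.006, -1.0]]
wrist_force: [0.2, -0.0, -2.6]
grip_width: 0.0462
grip_force: 19.9
pos [ 0.5865 -0.3749  0.253 ] shift [0.5156 0.0285 0.1298] tooly ang 6.6 q7 1.01 ('turn', np.float64(-1.7))
```

```bash

python3 -m pendant '-1 0.0515 0.0028 0 0;-1 0.0515 0.0028 0 0;-1 0.0515 0.0028 0 0;-1 0.0515 0.0028 0 0;-1 0.0515 0.0028 0 0;-1 0.0515 0.0028 0 0;-1 0.0515 0.0028 0 0;-1 0.0515 0.0028 0 0;-1 0.0515 0.0028 0 0;-1 0.0515 0.0028 0 0'
python3 -m pendant '-1 0 0 0 0;-1 0 0 0.04 0;-1 0 0 0.04 0;-1 0 0 0 0;-1 0 0 0 0'
python3 - <<'E'
from h import *
rel(.556,.140,.123,8.3)
E
```

```text
time: 33.92
position: [0.5525, 0.1434, 0.2471]
eef_rot: [[-0.116, 0.993, -0.001], [0.993, 0.116, 0.0], [0.0, -0.001, -1.0]]
wrist_force: [0.7, -0.4, -1.4]
grip_width: 0.0456
grip_force: 20.0
time: 34.55
position: [0.5541, 0.1407, 0.1689]
eef_rot: [[-0.115, 0.993, 0.001], [0.993, 0.115, -0.0], [-0.0, 0.001, -1.0]]
wrist_force: [-0.1, -0.5, -0.2]
grip_width: 0.0456
grip_force: 20.0
pos [0.5541 0.1407 0.1689] shift [-0.0009  0.0017  0.0459] tooly ang 6.6 q7 0.232 ('turn', np.float64(-1.7))
```

```bash

python3 -m pendant '-1 0 0.001 0.02 0;-1 0 0 0.02 0;-1 0 0 0.006 0;-1 0 0 0 0;-1 0 0 0 0;0.5 0 0 0 0;0.5 0 0 0 0;0.5 0 0 0 0;0.5 0 0 -0.04 0;0.5 0 0 -0.05 0'
python3 -m pendant '0.5 -0.045 0 -0.05 0;-1 -0.045 -0.03 0 0;-1 -0.045 -0.04 0 0;-1 0 -0.04 0 0;-1 0 -0.04 0 0;-1 0 0 0 0;-1 0 0 0 0'
python3 - <<'E'
from h import *
T=grab('top');S=grab('scene')
tins(T);tins(S); save(S,'pics/s3.png')
cv2.imwrite('pics/c3.png',np.vstack([cv2.resize(i['color'][y:y+110,x:x+290,::-1],(790,299),interpolation=3) for i,x,y in((T,170,175),(S,170,110))]))
h=cv2.cvtColor(T['color'],cv2.COLOR_RGB2HSV); m=cv2.inRange(h,(0,150,100),(6,255,255)); mm=np.zeros_like(m); mm[205:240,298:328]=m[205:240,298:328]
M=cv2.moments(mm,True);print('ball',ray(T,M['m10']/M['m00'],M['m01']/M['m00'],.109).round(4)); rel(.47,-.004,.1)
E
```

```text
time: 35.8
position: [0.5538, 0.1415, 0.2122]
eef_rot: [[-0.116, 0.993, -0.002], [0.993, 0.116, -0.001], [-0.001, -0.002, -1.0]]
wrist_force: [-0.6, 0.7, -0.8]
grip_width: 0.0659
grip_force: 0.0
time: 36.67
position: [0.4215, -0.0056, 0.2588]
eef_rot: [[-0.118, 0.993, 0.001], [0.993, 0.118, 0.002], [0.002, 0.002, -1.0]]
wrist_force: [0.1, 0.9, 0.1]
grip_width: 0.0093
grip_force: 0.0
crate 81 - [ 0.568 -0.227] top z 0.092 own 
crate 98 - [ 0.478 -0.353] top z 0.092 own 
crate 78 - [ 0.459 -0.165] top z 0.092 own 
plate 174 GREEN [0.553 0.143] top z 0.144 own [ 0.042 -0.067]
plate 178 GREEN [0.534 0.281] top z 0.146 own [0.043 0.072]
plate 170 GREEN [0.465 0.129] top z 0.142 own [-0.046 -0.068]
plate 183 GREEN [0.445 0.268] top z 0.147 own [-0.046  0.072]
crate 151 - [ 0.463 -0.165] top z 0.09 own 
crate 162 - [ 0.571 -0.23 ] top z 0.09 own 
crate 174 - [ 0.482 -0.354] top z 0.09 own 
plate 170 GREEN [0.452 0.264] top z 0.147 own [-0.041  0.068]
plate 175 GREEN [0.539 0.278] top z 0.147 own [0.048 0.069]
plate 193 GREEN [0.471 0.126] top z 0.148 own [-0.041 -0.072]
plate 199 GREEN [0.559 0.14 ] top z 0.148 own [ 0.047 -0.07 ]
ball [ 0.5313 -0.0051  0.109 ]
pos [ 0.4217 -0.0064  0.2584] shift [-0.0028  0.0483  0.1584] tooly ang 6.7 q7 -0.03 turn
```

View pics/c3.png

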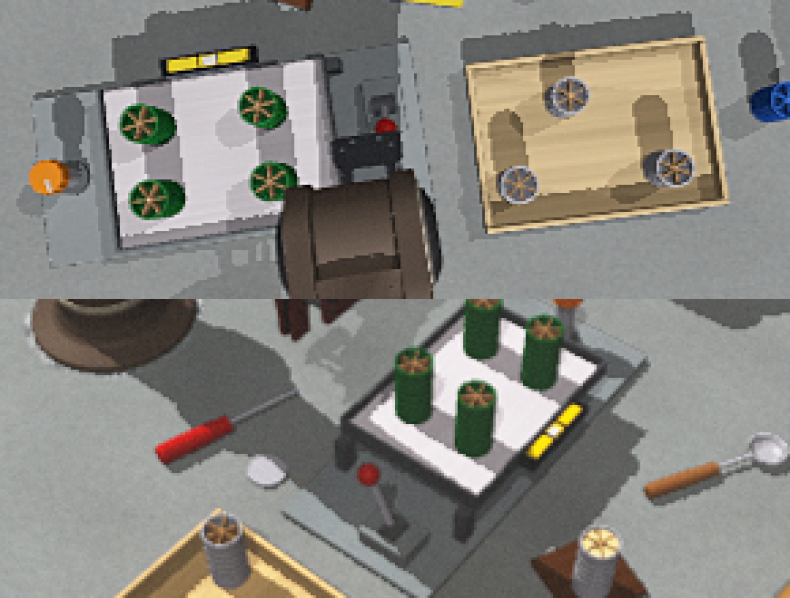

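All four green tins stand on the plate, the bubble is centred at (209,58), the silvers are in the crate, and the lever is off with its ball at (385,127). Next I lower the shut fingers on the robot's side of the ball.

```bash

python3 -m pendant '-1 -0.0115 0.031 0 0;-1 0 0.031 0 0;-1 0 0 0.05 0;-1 0 0 0.05 0;-1 0 0 0.03 0;-1 0 0 0.029 0;-1 0 0 0 0;-1 0 0 0 0'
python3 -c "
from h import *
rel(.485,-.0105,.099,8.3)"
```

```text
time: 37.78
position: [0.4843, -0.012, 0.0991]
eef_rot: [[-0.115, 0.993, -0.001], [0.993, 0.115, -0.003], [-0.003, -0.001, -1.0]]
wrist_force: [-1.3, -1.0, -0.4]
grip_width: 0.0003
grip_force: 0.0
pos [ 0.4843 -0.012   0.0991] shift [0.0014 0.0009 0.0001] tooly ang 6.6 q7 0.608 ('turn', np.float64(-1.7))
```

```bash

python3 -m pendant '-1 0.002 0.02 0 -1.7;-1 0 0.02 0 0;-1 0 0.02 0 0;-1 0 0.02 0 0;-1 0 0.018 0 0;-1 0 0.006 0 0;-1 0 0 0 0;-1 0 0 0 0;-1 0 0 0 0'
python3 - <<'E'
from h import *
T=grab('top');S=grab('scene');
f=lambda i,x,y:cv2.resize(i['color'][y:y+80,x:x+210,::-1],(790,300),interpolation=3)
cv2.imwrite('pics/c4.png',np.vstack([f(T,170,175),f(S,230,130)]))
E
```

```text
time: 38.9
position: [0.5821, 0.0051, 0.099]
eef_rot: [[-0.145, 0.989, -0.009], [0.989, 0.145, 0.0], [0.001, -0.009, -1.0]]
wrist_force: [-14.0, -1.4, 3.5]
grip_width: 0.0007
grip_force: 7.2
```

View pics/c4.png

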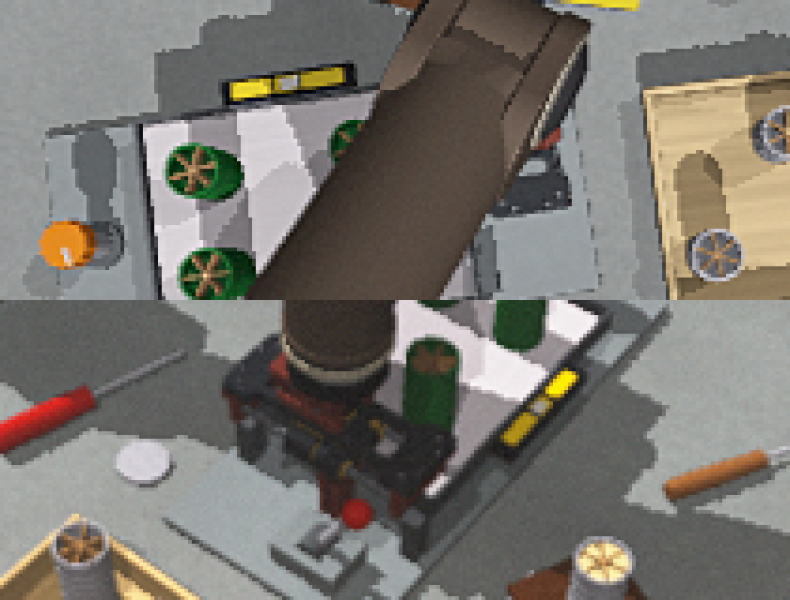

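The lever leans away (ball at (357,515) in the lower view) and the 14 N reading means it is at its stop. I'll back off, rise and verify.

```bash

python3 -m pendant '-1 0 -0.03 0 0;-1 0 -0.03 0 0;-1 0 0 -0.05 0;-1 0 0 -0.06 0;-1 0 0 -0.06 0;-1 -0.05 -0.05 0 0;-1 -0.05 -0.05 0 0;-1 -0.05 0 0 0;-1 0 0 0 0;-1 0 0 0 0'
python3 - <<'E'
from h import *
T=grab('top');S=grab('scene');tins(T);tins(S)
h=cv2.cvtColor(S['color'],cv2.COLOR_RGB2HSV); m=cv2.inRange(h,(0,150,80),(6,255,255)); m[:,:285]=0;m[:,350:]=0;m[:150]=0;m[220:]=0
M=cv2.moments(m,True);print('ball',M['m00'],ray(S,M['m10']/M['m00'],M['m01']/M['m00'],.109).round(4))
f=lambda i,x,y:cv2.resize(i['color'][y:y+80,x:x+210,::-1],(790,300),interpolation=3)
cv2.imwrite('pics/c5.png',np.vstack([f(T,170,180),f(S,230,110)]))
E
```

```text
time: 40.25
position: [0.46, -0.153, 0.2698]
eef_rot: [[-0.144, 0.99, 0.0], [0.99, 0.144, -0.0], [-0.0, 0.0, -1.0]]
wrist_force: [0.2, -0.2, 1.2]
grip_width: 0.0006
grip_force: 0.0
crate 61 - [ 0.571 -0.232] top z 0.092 own 
crate 80 - [ 0.478 -0.357] top z 0.092 own 
plate 174 GREEN [0.553 0.143] top z 0.142 own [ 0.042 -0.067]
plate 180 GREEN [0.534 0.281] top z 0.145 own [0.043 0.072]
plate 173 GREEN [0.465 0.129] top z 0.144 own [-0.047 -0.068]
plate 185 GREEN [0.446 0.268] top z 0.145 own [-0.046  0.072]
crate 149 - [ 0.464 -0.166] top z 0.09 own 
crate 168 - [ 0.571 -0.23 ] top z 0.09 own 
crate 176 - [ 0.482 -0.353] top z 0.09 own 
plate 168 GREEN [0.451 0.265] top z 0.147 own [-0.041  0.069]
plate 175 GREEN [0.539 0.278] top z 0.147 own [0.048 0.069]
plate 188 GREEN [0.471 0.126] top z 0.148 own [-0.042 -0.072]
plate 198 GREEN [0.558 0.14 ] top z 0.148 own [ 0.047 -0.071]
ball 50.0 [0.6038 0.0067 0.109 ]
```

View pics/c5.png

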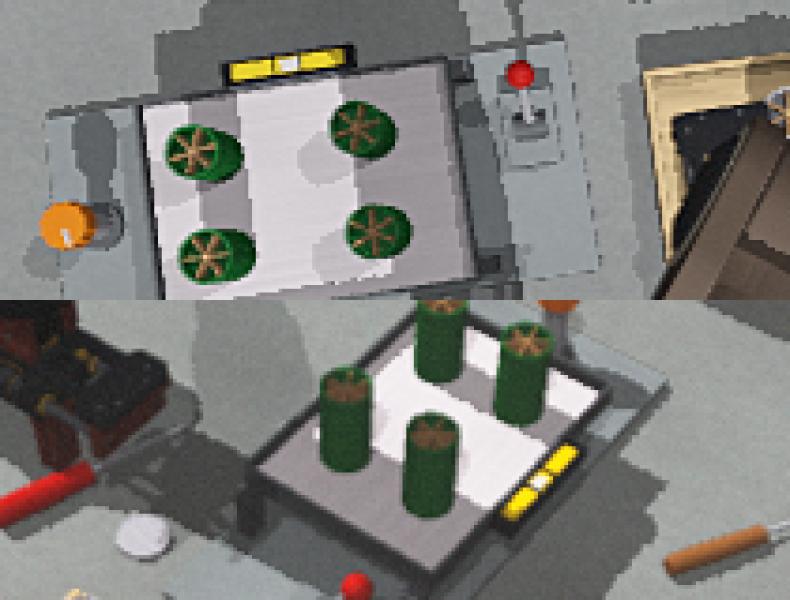

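```bash
python3 - <<'E'
from h import *
import pickle
for a,b,x0,x1,y0,y1 in((pickle.load(open('scene0.pkl','rb')),grab('scene'),285,350,150,220),(pickle.load(open('top0.pkl','rb')),grab('top'),296,330,185,235)):
    p=[]
    for i in(a,b):
        m=cv2.inRange(cv2.cvtColor(i['color'],cv2.COLOR_RGB2HSV),(0,150,80),(6,255,255))[y0:y1,x0:x1]; M=cv2.moments(m,True)
        p.append(ray(i,M['m10']/M['m00']+x0,M['m01']/M['m00']+y0,.109))
    d=p[1]-p[0]; print(M['m00'],p,np.hypot(*d[:2]))
E
```

```text
51.0 [array([ 0.52740441, -0.00352495,  0.109     ]), array([0.60426536, 0.00626411, 0.109     ])] 0.07748180896709447
40.0 [array([ 0.52704578, -0.00444461,  0.109     ]), array([0.60151636, 0.00608297, 0.109     ])] 0.07521101506258705
```

```bash
python3 -c "
from cell import robot
print(robot.close_job())"
```

```text
the job is handed in; nothing more can be done
None
```

I levelled the plate while it was empty, stood all four green tins on it, left the three silver tins in the crate, threw the lever over to its stop, and handed the job in; no verdict came back.

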